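# Fill the empty cell of the stone-core tray

### The job

Put the loose cream limestone core into the one cell of the plywood tray that is empty right down to its bare green pad; beware, another cell hides a low stub below its rim. Lower the core upright until you feel it touch the bottom, and only then let go, leaving it standing in the cell. Leave the red sandstone core standing where it is.

Things in the scene. Friction and masses are not known exactly. Their poses are not given: they have to be found in the camera images.
- lime_core: cream-white limestone core standing loose on the bench: plain upright cylinder 40 mm in diameter, 90 mm tall, about 0.27 kg. Origin at the centre of its underside, z up along its axis.
- tray: fixed plywood tray, 150 (x) by 220 (y) mm, rim 40 high, origin under its centre; 2 x 3 cells 60 mm square, walls 10, centres at x = -35, 35, y = -70, 0, 70 mm, floors 8 mm above the bench. Four cells hold upright stone cores 40 mm across, tops up to 68 mm above the bench; one holds a grey stub 40 mm across and 22 tall, below the rim; one is empty.
- bare_pad: round green pad, 48 mm in diameter, thin and flush on the floor at the centre of the one empty cell: it marks which cell is empty. Origin at its centre, 8 mm above the bench, which is where the core's underside will rest.
- red_core: red-brown sandstone core of the same size (40 mm diameter, 90 mm tall) standing loose on the bench at least 90 mm, centre to centre, from the cream one; to be left alone. Origin at the centre of its underside.
There are look-alikes about, which are no part of the job. There is more than one size of the lime_core; the job needs the smallest.

How it is judged:
By the outcome, as a careful person would: the job done as asked, in the order asked, and still so for the second after the job is handed in, with the robot touching nothing.
It also fails if it takes over 34 s, if anything falls off the work surface, if the arm or the gripper's body presses on something with over 40 N, if the wrist force passes 120 N, or if a joint passes its speed limit or range.

### The arm

A 7-joint arm with a two-finger parallel gripper is mounted at the origin on the work surface. World frame = base frame: x ahead of the robot, y to its left, z up, the work surface at z = 0. Lengths are in m, angles in degrees, forces in N, time in s.
With the tool pointing down it reaches from about 0.35 to 0.775 m from the base axis. Payload 3.1 kg.
Tool frame: the origin (TCP) lies on the centre line of the jaws, within the pads' length; the fingertips stand 17 mm ahead of it and the grasp point (between the pads) lies 2 mm behind it (robot.tip_reach is the distance from the TCP to the fingertips, in m); z points along the fingers, y is the line along which they close (so a half turn about z gives the same grasp; the last joint's range is limited). The gripper opens to 85 mm and grips with 20 to 120 N. Pads are 22 mm wide; open, the fingers measure 114 mm over their backs; the gripper's body (76 mm by 85 mm) begins 54 mm behind the grasp point. The pads swing forward as they close: fully open they stand 13 mm farther back than shut.
Start: joints at [-2.389, 17.813, 0.802, 86.603, -0.252, 75.585, -1.558], TCP at [0.55, 0, 0.248] pointing down, gripper open.
Joint ranges: [-154.91, 154.91], [-16.99, 109.72], [-72.82, 74.43], [7.12, 147.25], [-82.49, 262.49], [11.32, 116.49], [-174.64, 174.64]. Speed limits (degrees/s): [159.86, 159.86, 180, 180, 180, 180, 180].

### API

Orientations are given as [roll, pitch, yaw] about the fixed x, y, z axes, in that order (R = Rz(yaw) Ry(pitch) Rx(roll)).
In Python, from station import robot, fingers, vision, workorder, recognise gives the robot as it stands. Calls block until the motion is done:
- robot.move_to(position, orientation): joint-space move of the TCP to a pose.
- robot.line_to(position, orientation=None, velocity=0.15, f_stop=None): straight line of the TCP; orientation=None keeps the orientation; velocity is the mean speed in m/s. With f_stop (N) it stops when the force on the tool has changed by that much, and returns True; else False.
- robot.move_j(angles): joint-space move.
- fingers.gripper_to(opening, force=None): opening from 0.0 (shut) to 1.0 (fully open); force is the grip in N (None keeps the last); returns when the fingers have stopped.
- robot.pause(seconds).
- robot.inverse_kinematics(position, orientation): joint angles nearest the present ones, or None.
- vision.grab_frame(name): name is "scene" or "side" or "wrist"; returns the picture (400x640x3 uint8, red, green, blue); there is no depth.
- vision.calibration(name): a dict with "mtx" (3x3 intrinsics, pixels), "extrinsics" (4x4, takes a point from world to camera coordinates); the wrist camera has in their place "T_tool_cam" (4x4, takes a point from camera to tool coordinates, whose origin is the TCP and whose axes are the flange's). Camera axes: x right, y up, looking along -z (the intrinsics and any distortion apply to the point x, -y, -z); pixel columns grow to the right and rows downward; lengths in m; the calibration is good to about 2 mm. A picture is of the moment at which its call begins: read the wrist's pose just before it. calibration takes no time and is no camera call.
A pose or a line that the arm cannot do raises robot.PlanningError and nothing moves.
- workorder.close_job(): hands the job in; it is judged then, once.
Trained networks look in the newest picture that a camera, given by its name, has taken for a name from the list of things; names that differ only in an ending like _2 or _b are one class to them, and where a whole thing is asked for, a point or a joint stands for the part that bears it (a point fixed in the world has none). Each returns a list of dicts, best first, with "p" (0 to 1); they miss things now and then, are a little off and sometimes report something else, mostly with a low value. They report only what shows in the picture. A call takes as long as a camera call. They do not tell look-alikes from the thing itself.
- recognise(label, camera): "rect" ([centre column, centre row, width, height] in pixels, round what is visible of it).
Readings, each from a call of its own:
- robot.current_time_s(): time.
- robot.current_joint_positions(): joint angles.
- robot.current_dq(): joint speeds.
- robot.current_joint_torque(): joint torques, N m.
- robot.current_tool_pos(): TCP position.
- robot.current_eef_rot(): TCP orientation.
- robot.current_contact_force(): force on the tool from outside, world axes, zero at the start.
- robot.current_torque(): the same for the moment, N m.
- robot.current_finger_gap(): opening from 0.0 (shut) to 1.0 (fully open).
- robot.current_gripper_force(): force on a finger pad.
Only numpy, scipy, OpenCV 4.12 (cv2) and the standard library are available. Lean on these libraries where they do the work, as an engineer would, in place of code of your own. Each camera call takes 0.05 s, during which the arm holds its last target. There are 200 camera calls.

## Working session

There is one attempt and no reset: what is moved stays moved. The work goes in short steps, each a Python script; the robot and the scene stay as the last script left them, time stands still between calls to the robot, and variables do not carry over. Pictures are saved under pics/ and viewed, at most 10 in all, crops included, and the job is handed in when it is done.

```bash
mkdir -p pics; ls; cat > h.py <<'E'
import numpy as np, cv2
from station import robot, fingers, vision, workorder, recognise
from scipy.spatial.transform import Rotation as R
def ext(name):
    c=vision.calibration(name); K=np.array(c["mtx"])
    if "extrinsics" in c: E=np.array(c["extrinsics"])
    else:
        T=np.eye(4);T[:3,:3]=R.from_euler('xyz',robot.current_eef_rot(),degrees=True).as_matrix();T[:3,3]=robot.current_tool_pos()
        E=np.linalg.inv(T@np.array(c["T_tool_cam"]))
    d=[c[k] for k in c if 'dist' in k]
    return K,E,(np.array(d[0],float) if d else np.zeros(5))
def proj(p,K,E,d):
    q=(E[:3,:3]@np.atleast_2d(p).T).T+E[:3,3]; q=q*[1,-1,-1]
    return cv2.projectPoints(q,np.zeros(3),np.zeros(3),K,d)[0][:,0]
def back(uv,z,K,E,d):
    n=cv2.undistortPoints(np.array([[uv]],float),K,d)[0,0]
    r=E[:3,:3].T@np.array([n[0],-n[1],-1]); o=-E[:3,:3].T@E[:3,3]
    return o+r*(z-o[2])/r[2]
def snap(name,f):
    e=ext(name); im=vision.grab_frame(name); cv2.imwrite(f,im[:,:,::-1]); return im,e
E
python3 - <<'E'
from h import *
for n in("scene","side","wrist"):
    im,e=snap(n,f"pics/{n}0.png")
    print(n,vision.calibration(n).keys(),(-e[1][:3,:3].T@e[1][:3,3]).round(3))
    for l in("lime_core","bare_pad","tray","red_core"):
        for r in recognise(l,n)[:6]:
            print(l,round(r["p"],2),np.round(r["rect"]), back(r["rect"][:2],{"lime_core":.045,"red_core":.045}.get(l,.008),*e).round(3))
a=[cv2.imread(f"pics/{n}0.png") for n in("scene","side")]
E
```

```text
pics
scene dict_keys(['mtx', 'extrinsics']) [0.997 0.061 0.851]
lime_core 0.97 [199. 127.  37.  53.] [ 0.363 -0.357  0.045]
lime_core 0.86 [190. 200.  42.  52.] [ 0.562 -0.307  0.045]
lime_core 0.73 [196. 168.  28.  40.] [ 0.479 -0.324  0.045]
bare_pad 0.84 [399. 225.  25.  15.] [0.519 0.145 0.008]
tray 0.93 [364. 230. 123.  97.] [0.545 0.069 0.008]
red_core 0.69 [364. 230. 124.  95.] [0.566 0.07  0.045]
side dict_keys(['mtx', 'extrinsics']) [ 0.208 -0.495  0.549]
lime_core 0.74 [373. 352.  47.  76.] [ 0.384 -0.341  0.045]
lime_core 0.71 [412. 309.  40.  57.] [ 0.475 -0.322  0.045]
lime_core 0.58 [446. 260.  42.  71.] [ 0.588 -0.286  0.045]
red_core 0.68 [357. 232.  22.  50.] [ 0.497 -0.15   0.045]
wrist dict_keys(['mtx', 'T_tool_cam']) [0.55  0.074 0.374]
lime_core 0.39 [329. 336.  22.   9.] [ 0.567 -0.232  0.045]
bare_pad 0.66 [291.  51.  38.  49.] [0.519 0.143 0.008]
tray 0.65 [317. 107. 160. 214.] [0.55  0.081 0.008]
red_core 0.85 [276. 287.  36.  62.] [ 0.495 -0.15   0.045]
```

View pics/scene0.png

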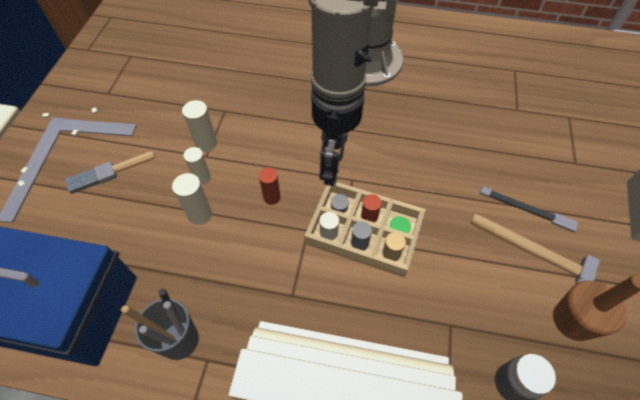

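View pics/side0.png

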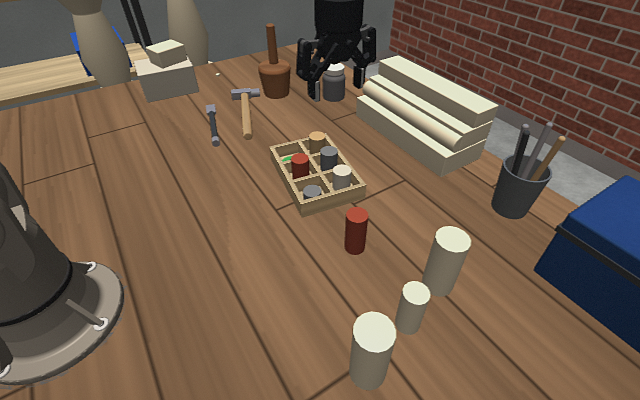

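View pics/wrist0.png

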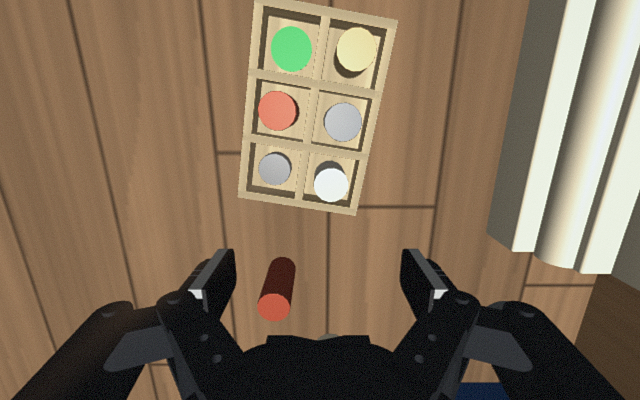

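The wrist picture shows the green pad at (291,51), a corner cell next to the yellow and red cores. The stub is at (275,169). The small cream core is the middle one of three: scene (196,168), side (412,309). The loose red core is at scene (270,186).

```bash
python3 - <<'E'
from h import *
S,D,W=ext("scene"),ext("side"),ext("wrist")
print("small top",back((194,155),.09,*S).round(3),back((415,293),.09,*D).round(3))
for n,a,b in(("bigA",(197,110),(373,331)),("bigB",(188,184),(452,240))):
  for z in(.11,.12,.13,.14): print(n,z,back(a,z,*S).round(3),back(b,z,*D).round(3))
c=[back(u,.04,*W)[:2] for u in((397,20),(357,215),(238,197),(256,0))]; c=np.array(c); print(c.round(3), np.linalg.norm(np.diff(c,axis=0),axis=1))
v=c[0]-c[1]; print("tray yaw",np.degrees(np.arctan2(-v[0],v[1])), "ctr",(c[0]+c[2])/2)
for z in(0,.09): print(back((320,200),z,*W).round(3))
print(robot.current_eef_rot(),vision.calibration("wrist")["T_tool_cam"], robot.tip_reach,robot.current_time_s())
E
```

```text
small top [ 0.476 -0.318  0.09 ] [ 0.472 -0.321  0.09 ]
bigA 0.11 [ 0.367 -0.344  0.11 ] [ 0.378 -0.341  0.11 ]
bigA 0.12 [ 0.375 -0.339  0.12 ] [ 0.374 -0.344  0.12 ]
bigA 0.13 [ 0.384 -0.333  0.13 ] [ 0.37  -0.348  0.13 ]
bigA 0.14 [ 0.392 -0.328  0.14 ] [ 0.366 -0.351  0.14 ]
bigB 0.11 [ 0.562 -0.295  0.11 ] [ 0.576 -0.29   0.11 ]
bigB 0.12 [ 0.568 -0.29   0.12 ] [ 0.568 -0.295  0.12 ]
bigB 0.13 [ 0.574 -0.286  0.13 ] [ 0.559 -0.299  0.13 ]
bigB 0.14 [ 0.58  -0.281  0.14 ] [ 0.551 -0.304  0.14 ]
[[ 0.633  0.166]
 [ 0.6   -0.049]
 [ 0.452 -0.026]
 [ 0.488  0.184]] [0.21791732 0.15015788 0.21258183]
tray yaw -8.584746731897207 ctr [0.54252135 0.07033188]
[ 0.554 -0.042  0.   ]
[ 0.553 -0.014  0.09 ]
[1.79993656e+02 9.03495711e-04 9.00040183e+01] [[ 8.59012554e-04  9.56245201e-01  2.92565167e-01  7.35211189e-02]
 [ 9.99999608e-01 -7.58091666e-04 -4.58327630e-04  5.14716215e-04]
 [-2.16482382e-04  2.92565446e-01 -9.56245477e-01 -1.25447854e-01]
 [ 0.00000000e+00  0.00000000e+00  0.00000000e+00  1.00000000e+00]] 0.017 0.75
```

```bash
python3 - <<'E'
from h import *
robot.move_to([.475,-.319,.25],[180,0,14.4])
im,W=snap("wrist","pics/w1.png")
print(proj([.475,-.319,.09],*W),robot.current_time_s())
for r in recognise("lime_core","wrist"): print(round(r["p"],2),np.round(r["rect"],1))
g=cv2.medianBlur(cv2.cvtColor(im,cv2.COLOR_RGB2GRAY),5)
c=cv2.HoughCircles(g,cv2.HOUGH_GRADIENT,1,40,param1=80,param2=22,minRadius=18,maxRadius=70)
if c is not None:
    for k in c[0]: print(k, back(k[:2],.09,*W).round(4),back(k[:2],.12,*W).round(4))
E
```

```text
[[318.43365929 190.03881232]] 2.0417
0.94 [319.   84.5  62.7  67.1]
0.94 [318.2 270.4  53.8  89.5]
0.91 [322.3 184.6  36.2  48.9]
[316.5  85.5  33.8] [ 0.5733 -0.2913  0.09  ] [ 0.5708 -0.2921  0.12  ]
[321.5 189.5  18.3] [ 0.4764 -0.322   0.09  ] [ 0.484  -0.3196  0.12  ]
[408.5 303.5  66.1] [ 0.3667 -0.4587  0.09  ] [ 0.3859 -0.442   0.12  ]
[314.5 291.5  20.7] [ 0.3542 -0.346   0.09  ] [ 0.3747 -0.3411  0.12  ]
[ 49.5 383.5  45.4] [ 0.1274 -0.0414  0.09  ] [ 0.1717 -0.0685  0.12  ]
[47.5 87.5 36.9] [ 0.507  -0.0452  0.09  ] [ 0.5114 -0.0719  0.12  ]
[155.5 127.5  21.2] [ 0.4959 -0.1476  0.09  ] [ 0.5015 -0.1635  0.12  ]
[451.5 271.5  25.7] [ 0.4201 -0.4916  0.09  ] [ 0.4337 -0.4713  0.12  ]
[473.5 231.5  26.6] [ 0.4727 -0.4956  0.09  ] [ 0.4807 -0.475   0.12  ]
```

View pics/w1.png

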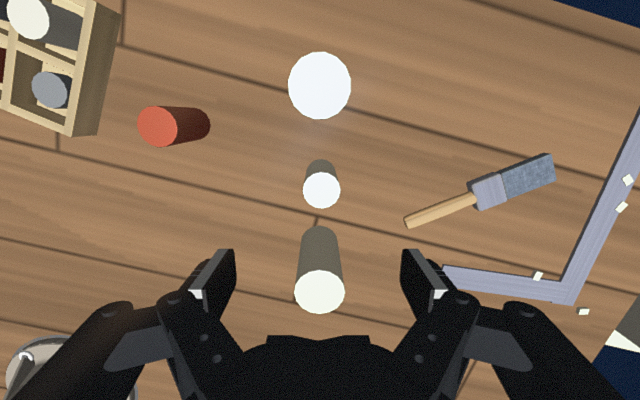

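The small core's top is at (321.5,189.5), between the two larger ones at (319,85) and (319,291), and the path is clear. I'll grasp it now.

```bash
python3 - <<'E'
from h import *
o=[180,0,14.4]; x,y=.4764,-.3215
robot.move_to([x,y,.19],o)
hit=robot.line_to([x,y,.070],o,velocity=.12,f_stop=8)
fingers.gripper_to(0.0,force=45)
print(hit,robot.current_finger_gap(),robot.current_gripper_force())
robot.line_to([x,y,.24],o,velocity=.15)
im,W=snap("wrist","pics/w2.png"); im,D=snap("side","pics/s2.png")
print(robot.current_finger_gap(),robot.current_gripper_force(),robot.current_contact_force(),robot.current_time_s())
a=cv2.imread("pics/w2.png");b=cv2.imread("pics/s2.png"); cv2.imwrite("pics/c2.png",cv2.resize(np.vstack([a,b]),(480,600)))
E
```

```text
False 0.44968713816634837 45.047210454940796
0.4428418900378652 45.324609875679016 [-0.31445157  0.11998018 -3.06219929] 5.4667
```

View pics/c2.png

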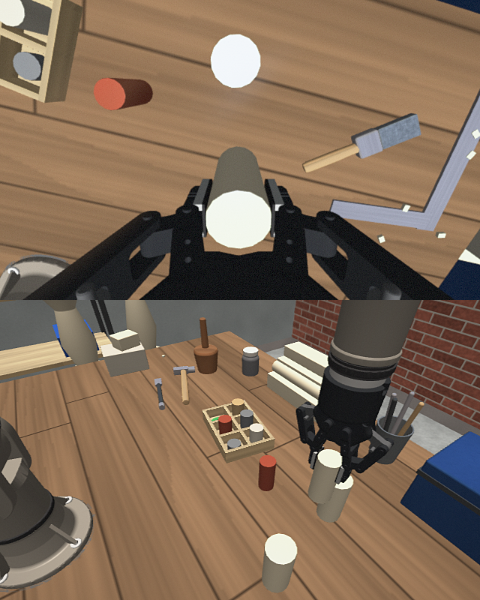

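The core is held upright. The wrist view shows its top at about (318,292), between the pads, and the neighbouring cores and the red core haven't moved. Next I'll check its offset in the hand and lower it into the cell.

```bash
cat > place.py <<'E'
from h import *
W=ext("wrist"); p=robot.current_tool_pos(); t=back((318.5,292),p[2]+.02,*W)-p
off=R.from_euler('xyz',robot.current_eef_rot(),degrees=True).as_matrix().T@t
print("in-hand offset tool",off.round(4))
off[2]=0
if abs(off[0])>.006: off[:]=0
o=[180,0,-8.6]
tgt=np.array([.5185,.1445,0])-R.from_euler('xyz',o,degrees=True).as_matrix()@(off*[1,0,0])
q=lambda z:[tgt[0],tgt[1],z]
robot.line_to(list(p[:2])+[.26],velocity=.15)
robot.move_to(q(.22),o); robot.line_to(q(.125),o,velocity=.1); robot.pause(.3)
snap("side","pics/s3.png"); snap("scene","pics/v3.png")
f0=np.array(robot.current_contact_force())
hit=robot.line_to(q(.066),o,velocity=.025,f_stop=5)
print(hit,robot.current_tool_pos(),np.array(robot.current_contact_force())-f0,robot.current_torque(),robot.current_time_s())
a=cv2.imread("pics/s3.png")[80:280,200:520];b=cv2.imread("pics/v3.png")[100:300,240:560]
snap("side","pics/s4.png"); c=cv2.imread("pics/s4.png")[80:280,200:520]
cv2.imwrite("pics/c3.png",np.vstack([np.hstack([cv2.resize(a,(400,250)),cv2.resize(b,(400,250))]),np.hstack([cv2.resize(c,(400,250))]*2)]))
E
python3 place.py
```

```text
in-hand offset tool [ 0.0004  0.0016 -0.02  ]
True [0.51808815 0.14456032 0.0783911 ] [-1.04672127 -1.44973159  8.02668715] [-0.10572395  0.07935313 -0.03090981] 10.6333
```

View pics/c3.png

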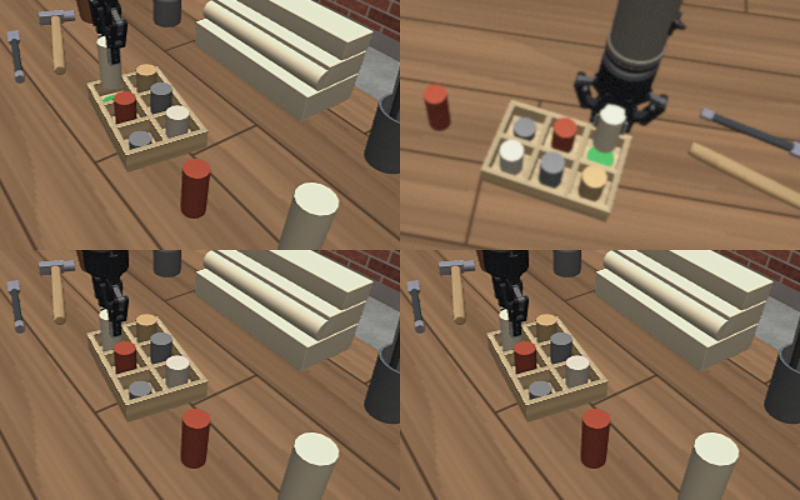

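The core touched at TCP z = 0.0784, against 0.078 expected for the floor, and it is over the green pad. I'll release with a small opening and retreat.

```bash
python3 - <<'E'
from h import *
p=robot.current_tool_pos()
fingers.gripper_to(.60); print(robot.current_finger_gap(),robot.current_gripper_force(),robot.current_contact_force())
robot.line_to([p[0],p[1],.22],velocity=.12)
robot.move_to([.42,0.0,.30],[180,0,-8.6])
snap("side","pics/s5.png"); im,S=snap("scene","pics/v5.png")
for r in recognise("lime_core","scene"): print(round(r["p"],2),np.round(r["rect"]))
print(proj([[.518,.1445,.098],[.518,.1445,.008]],*S),robot.current_time_s())
a=cv2.imread("pics/s5.png")[80:280,200:520];b=cv2.imread("pics/v5.png")[100:300,240:560]
cv2.imwrite("pics/c5.png",np.hstack([cv2.resize(a,(400,250)),cv2.resize(b,(400,250))]))
E
```

```text
0.6007676064832926 0.0 [-0.92824494 -0.18584298 -0.26463958]
0.92 [403. 215.  29.  37.]
0.91 [191. 198.  42.  55.]
0.66 [199. 125.  37.  51.]
[[406.21720025 203.67062719]
 [399.36326528 224.98852337]] 13.25
```

View pics/c5.png

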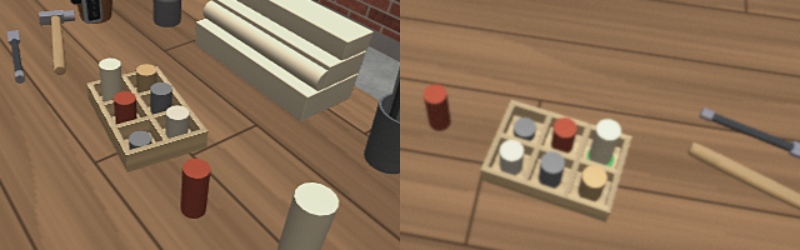

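The core stands upright on the green pad, at scene (403,215), and the red core is untouched.

```bash
python3 -c "
from station import workorder
print(workorder.close_job())"
```

```text
the job is handed in; nothing more can be done
None
```

The small limestone core is standing upright on the green pad in the empty cell, let go only after it touched the floor; the red core was left where it stood, and I handed the job in at about 13 s (the verdict was not shown).

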